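Clamp the port block with the hand screw

TASK

Clamp the aluminium port block in its nest: swing the blue clamp arm over it as far as its stop, then turn the orange knob clockwise until the foot meets the block and the resistance rises sharply, and from that point give it one eighth of a turn more, no further. Then let go, with the block seated in the nest and everything else on the bench left alone.

Things in the scene. Friction and masses are not known exactly. Their poses are not given: they have to be found in the camera images.
- clamp_base: fixed grey base plate of the clamp, 150 x 260 x 12 mm, bolted down. Origin at bench level straight below the knob's place when the arm is fully swung in (also the nest's middle); its z is up and the arm's pivot lies 120 mm from the origin along the base's -y
- clamp_arm (a joint): swing angle of the blue arm about the vertical pivot post: 0 = fully in, over the block, against its stop; grows anticlockwise seen from above (arm swung out), up to 1.5 rad. Starts at 0.75 to 1.2. Stiff: it stays where it is left and needs about 0.15 N m plus light damping to move, so about 2 to 4 N at mid-arm
- pivot_top (a point): centre of the top of the pivot, 102 mm above the bench. The arm is a bar 34 mm wide and 18 mm thick, its upper face 102 mm and its lower face 84 mm above the bench, that runs from the pivot's centre out to 135 mm; fully in, it points along the base's +y
- push_point (a point): on the middle line of the arm's upper face, 70 mm from the pivot's axis, a free place to push the arm's flank
- clamp_knob: hand knob on the arm, 120 mm from the pivot: orange upright grip bar 46 mm long (knob's y), 14 mm thick (knob's x), 36 mm high, on a black disc 42 mm across. Origin on its axis, at bench level at the start; z up. At the start the bar lies along the arm, underside 121 mm and top 157 mm above the bench. Tightens clockwise seen from above, sinking 8 mm per turn; nearly one turn in all
- knob_grip (a point): on the knob's axis at mid-height of the grip bar (139 mm up at the start). The knob runs freely (0.05 N m) until the foot, a 44 mm steel disc at the screw's lower end, meets the block after about 1 to 3.3 rad, depending on the packing; it then stiffens steadily, by roughly 0.2 to 0.4 N m per rad, and stays where it is left
- block: loose aluminium port block, 63 x 63 x 45 mm, 0.46 kg, lying in the nest; origin at the centre of its underside, z up
- nest: fixed steel plate 86 x 86 x 10 mm with four low lugs 12 mm high that hold the block with about 1.5 mm of play a side; origin at the centre of its underside. It sits on packing in the base, so its height differs by some 2.5 mm from job to job
- jack_a: bystander: loose hollow steel jack cylinder, 100 mm across, 75 mm high, with a black coupler on its side; origin at the centre of its underside
- jack_b: bystander: loose hollow steel jack cylinder, 88 mm across, 65 mm high, with a black coupler; origin at the centre of its underside
- red_cap: bystander: red plastic cap like a small cup, 42 mm across, 30 mm high; origin at the centre of its underside
- seal_ring: bystander: black rubber ring, 80 mm across, 14 mm high; origin at the centre of its underside
- steel_ring: bystander: steel ring, 92 mm across, 18 mm high; origin at the centre of its underside
- screwdriver: bystander: screwdriver lying on the bench; origin near its middle
- bottle: bystander: white plastic bottle, 64 mm across, 170 mm high; origin at the centre of its underside
Things that resemble listed ones, but are neither listed nor needed, are in the scene too. Leave any green or purple look-alike of the block alone.

How it is judged:
On the way, in this order (a step that is already met when the one before it is completed fails the run):
1. the clamp arm is swung in to its stop (within 0.05 rad), the screw not yet down (value of joint clamp_arm below 0.05 rad and contact force between clamp_knob and block below 0.5 N), for 0.1 s.
2. the foot bears on the block (contact force between clamp_knob and block above 1.5 N), for 0.1 s.
At the end, for the whole second after the job is handed in: Arm within 0.05 rad of its stop; foot pressing on the block with 16 to 45 N, which is about 0.4 to 1.15 rad past first contact (an eighth of a turn is 0.79); block flat in the nest, within 4 mm of its centre, not tilted; knob and block at rest (value of joint clamp_arm below 0.05 rad and contact force between clamp_knob and block between 16 and 45 N and horizontal distance between block and nest below 0.004 m and z of block in the frame of nest below 0.012 m and angle between block's own z axis and vertical below 0.03 rad and angular speed of clamp_knob below 0.05 rad/s and linear speed of block below 0.01 m/s); the robot touches nothing.
It fails at once if the block is clamped far too hard (contact force between clamp_knob and block above 65 N).
It fails at once if something else on the bench is moved (over 30 mm) (distance of any of jack_a, jack_b, red_cap, seal_ring, steel_ring, screwdriver, bottle from where it was at the start of the episode above 0.03 m).
It also fails if it takes over 72 s, if anything falls off the work surface, if the arm or the gripper's body presses on something with over 40 N, if the wrist force passes 120 N, or if a joint passes its speed limit or range.

ROBOT

A 6-joint arm with a two-finger parallel gripper is mounted at the origin on the work surface. World frame = base frame: x ahead of the robot, y to its left, z up, the work surface at z = 0. Lengths are in m, angles in rad, forces in N, time in s.
With the tool pointing down it reaches from about 0.25 to 0.725 m from the base axis. Payload 4 kg.
Tool frame: the origin (TCP) lies midway between the tips of the shut fingers; the grasp point (between the pads) lies bot.pinch_z behind it (bot.pinch_z is the distance from the TCP to the grasp point, in m); z points along the fingers, y is the direction in which the jaws open and shut (so a half turn about z gives the same grasp; the last joint's range is limited). The gripper opens to 85 mm and grips with 20 to 120 N. Pads are 22 mm wide; open, the fingers measure 114 mm over their backs; the gripper's body (76 mm by 85 mm) begins 54 mm behind the grasp point. The pads swing forward as they close: fully open they stand 13 mm farther back than shut.
Start: joints at [1.145, 0.241, 0.005, 1.335, 0, 1.571], TCP at [0.207, 0.455, 0.231] pointing down, gripper open.
Joint ranges: [-2.72, 2.72], [-1.05, 1.87], [-1.09, 1.28], [-1.99, 2.15], [-1.42, 1.44], [-3.14, 3.14]. Speed limits (rad/s): [2.79, 2.79, 3.14, 3.14, 3.14, 3.14].

INTERFACE

Orientations are given as a unit quaternion [x, y, z, w].
In Python, from workcell import bot gives the robot as it stands. The module is installed in compiled form; this text tells all that it offers.
- The arm moves only by the tool move_arm, never from a script. Its argument "series" is a list that holds one entry, the list of rows, each a list of 7 numbers: the shift along the world's x, y, z in cm, then the turn, a rotation vector about the world's x, y, z in degrees, then the opening, from 0 (shut) to 1 (fully open). A call has exactly 5 rows; each row shifts and turns the pose as measured when the row begins; what a row does not reach is not made up. A row lasts 1/10 s, in which the tool goes at most 50 mm and 8.59 degrees, less where a joint would pass 70% of its speed; a pose out of reach is approached as far as the arm can. A call with a gripper value outside its range is refused whole. The fingers move at their own pace and stop on an object; the grip force is fixed at half the most. Time passes only in rows, so rows that do not move let the fingers close, or fill a call up. It gives the time, the measured TCP pose, the force and the opening at its end, in the units of the state.
- bot.get_obs(): the state, without advancing time (a new reading comes with each control period).
- bot.camera(name): name is "scene" or "side" or "wrist"; returns (picture, depth): 480x640x3 uint8, red, green, blue; 480x640 float32, m along the optical axis (not along the pixel's ray), 0 where there is no reading.
- bot.camera_info(name): a dict with "vfov" (degrees; the focal length in pixels is half the picture's height over the tangent of half this angle, whatever the lens; pixels are square), "cx", "cy" (the principal point, pixels), "cam_to_world" (4x4, takes a point from camera to world coordinates); the wrist camera has in their place "tool_from_camera" (4x4, takes a point from camera to tool coordinates, whose origin is the TCP and whose axes are the flange's). Camera axes: x right, y down, z forward; pixel columns grow to the right and rows downward; lengths in m; the calibration is good to about 2 mm. A picture is of the moment at which its call begins: read the wrist's pose just before it. camera_info takes no time and is no camera call.
- bot.job_done(): hands the job in, once; it reports no verdict.
Trained networks look in the newest picture that a camera, given by its name, has taken for a name from the list of things; names that differ only in an ending like _2 or _b are one class to them, and where a whole thing is asked for, a point or a joint stands for the part that bears it (a point fixed in the world has none). Each returns a list of dicts, best first, with "confidence" (0 to 1); they miss things now and then, are a little off and sometimes report something else, mostly with a low value. They report only what shows in the picture. A call takes as long as a camera call. They do not tell look-alikes from the thing itself.
- bot.find_in(camera, target): "at" ([x, y, z] in m, in world coordinates, good to about 4 mm: the middle of the surface that is visible of it).
The state is a dict: "clock": time; "joint_pos": joint angles; "joint_vel": joint speeds; "tau": joint torques, N m; "eef_pos": TCP position; "tool_rot": TCP orientation; "ft_force": force on the tool from outside, world axes, zero at the start; "ft_torque": the same for the moment, N m; "grip_width": finger opening in m.
Only numpy, scipy, OpenCV 4.12 (cv2) and the standard library are available. Lean on these libraries where they do the work, as an engineer would, in place of code of your own. Each camera call takes 0.05 s, during which the arm holds its last target.

## Working session

There is one attempt and no reset: what is moved stays moved. The work goes in short steps, Python scripts to look and compute and a tool call to move; the robot and the scene stay as the last step left them, time stands still between calls to the robot, and variables do not carry over. Pictures are saved under pics/ and viewed, and the job is handed in when it is done.

Besides the shell and the picture viewer there is one more tool, called after "Emit:" by a JSON object that holds its "method" and its "body", one argument or row to a line. move_arm: Moves the arm, as the interface text tells. Its arguments: {"type":"object","properties":{"series":{"type":"array","items":{"type":"array","items":{"type":"array","items":{"type":"number"}}}}},"required":["series"]}

```bash
mkdir -p pics
cat > h.py <<'E'
import numpy as np, cv2
from workcell import bot
def save(n,p): cv2.imwrite('pics/'+n,cv2.cvtColor(p,cv2.COLOR_RGB2BGR))
def K(c):
    i=bot.camera_info(c); return 240/np.tan(np.radians(i['vfov'])/2),i['cx'],i['cy']
def cloud(c,d):
    f,cx,cy=K(c); i=bot.camera_info(c); v,u=np.mgrid[:480,:640]
    P=np.stack([(u-cx)/f*d,(v-cy)/f*d,d,np.ones_like(d)],-1)
    return (P@np.array(i['cam_to_world']).T)[...,:3]
E
python3 - <<'E'
from h import *
o=bot.get_obs(); print(o['clock'],o['eef_pos'],o['tool_rot'],o['ft_force'],o['grip_width'],bot.pinch_z)
for c in ['scene','side']:
    p,d=bot.camera(c); save(c+'0.png',p); np.savez(c+'0.npz',p=p,d=d)
    for t in ['clamp_knob','pivot_top','push_point','block','nest','clamp_base']:
        print(c,t,[(np.round(r['at'],3).tolist(),round(r['confidence'],2)) for r in bot.find_in(c,t)][:4])
print(bot.get_obs()['clock'])
E
```

```text
0.0 [0.20626833 0.45480115 0.23042601] [ 2.11302957e-01  9.77420090e-01 -9.90974042e-04 -2.14124469e-04] [0.11481826 0.10428076 0.44332864] 0.0852653470437447 0.0187
scene clamp_knob [([0.534, -0.103, 0.127], 0.64), ([0.433, -0.407, 0.012], 0.62)]
scene pivot_top [([0.626, -0.16, 0.011], 0.84)]
scene push_point [([0.569, -0.131, 0.102], 0.7)]
scene block [([0.431, -0.037, 0.038], 0.8), ([0.621, -0.073, 0.061], 0.7), ([0.611, 0.113, 0.048], 0.67), ([0.463, -0.238, 0.044], 0.64)]
scene nest []
scene clamp_base [([0.62, -0.16, 0.012], 0.91), ([0.565, -0.137, 0.104], 0.3)]
side clamp_knob [([0.521, -0.099, 0.13], 0.89)]
side pivot_top [([0.569, -0.149, 0.009], 0.75)]
side push_point [([0.537, -0.114, 0.104], 0.74)]
side block [([0.622, -0.061, 0.06], 0.8), ([0.429, -0.026, 0.042], 0.74), ([0.591, 0.114, 0.04], 0.63), ([0.438, -0.232, 0.045], 0.56)]
side nest [([0.584, -0.094, 0.018], 0.77)]
side clamp_base [([0.564, -0.149, 0.012], 0.73), ([0.584, -0.094, 0.018], 0.61)]
0.7
```

View pics/scene0.png

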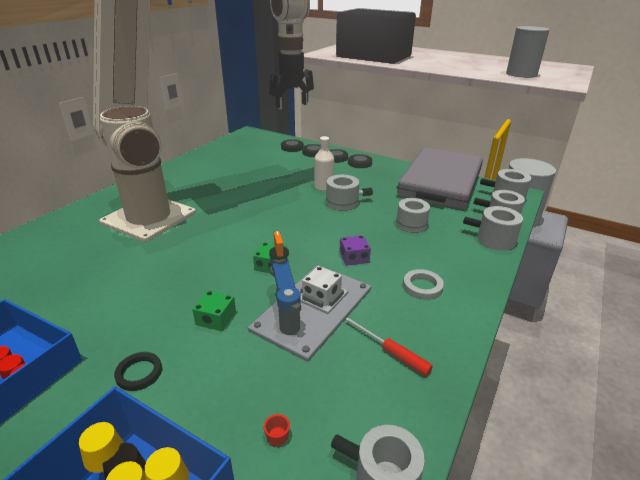

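View pics/side0.png

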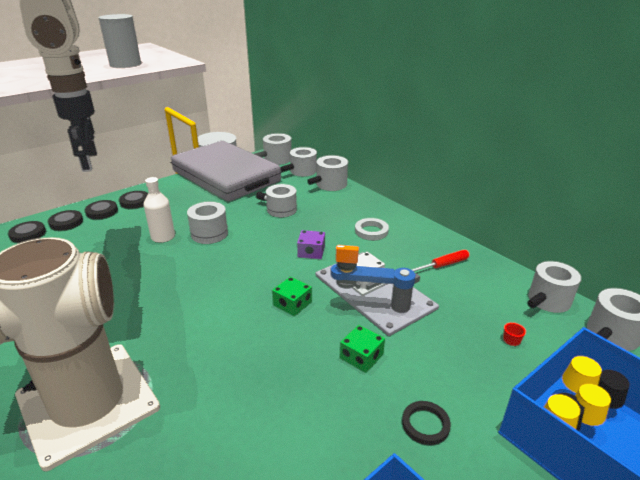

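Run:
```python
from h import *
for c in ['scene','side']:
    z=np.load(c+'0.npz'); p,d=z['p'],z['d']; W=cloud(c,d)
    hsv=cv2.cvtColor(p,cv2.COLOR_RGB2HSV); v=d>0
    near=(np.hypot(W[...,0]-.58,W[...,1]+.12)<.2)&v
    blue=near&(hsv[...,0]>95)&(hsv[...,0]<125)&(hsv[...,1]>110)&(W[...,2]>.096)&(W[...,2]<.108)
    org=near&(hsv[...,0]<20)&(hsv[...,1]>150)&(W[...,2]>.11)
    for n,m in [('blue',blue),('org',org),('orgtop',org&(W[...,2]>.152))]:
        q=W[m]; 
        if len(q)<10: print(c,n,len(q)); continue
        r=cv2.minAreaRect((q[:,:2]*1000).astype(np.float32)); print(c,n,len(q),q.mean(0).round(4),r,q[:,2].min(),q[:,2].max())
    for n,(lo,hi) in {'blk':(.055,.075)}.items():
        m=(np.hypot(W[...,0]-.622,W[...,1]+.066)<.06)&v&(W[...,2]>lo)&(W[...,2]<hi)&(hsv[...,1]<60)
        q=W[m]; h=np.histogram(q[:,2],bins=20); print(h)
        zt=h[1][h[0].argmax()]; q=q[abs(q[:,2]-zt)<.003]; print(c,n,cv2.minAreaRect((q[:,:2]*1000).astype(np.float32)),q.mean(0))
```

```text
scene blue 693 [ 0.583  -0.1503  0.1013] ((574.3873291015625, -137.8767547607422), (42.940303802490234, 154.59840393066406), 41.343101501464844) 0.09622030755521527 0.10417235745874431
scene org 162 [ 0.536  -0.1005  0.1466] ((529.2076416015625, -92.39932250976562), (13.155689239501953, 47.13930892944336), 42.72198486328125) 0.12313132585104791 0.1590009470021504
scene orgtop 78 [ 0.5313 -0.095   0.1558] ((528.5391845703125, -91.67544555664062), (13.155689239501953, 45.16872024536133), 42.72198486328125) 0.15240023587287982 0.1590009470021504
(array([  9,  11,   7,  14,  11,  10,   9,   9,   9,  16,  19,  35,  83,
       109, 129,  82,  47,  27,   3,   1]), array([0.05507292, 0.05570467, 0.05633642, 0.05696818, 0.05759993,
       0.05823168, 0.05886343, 0.05949518, 0.06012693, 0.06075869,
       0.06139044, 0.06202219, 0.06265394, 0.06328569, 0.06391744,
       0.0645492 , 0.06518095, 0.0658127 , 0.06644445, 0.0670762 ,
       0.06770795]))
scene blk ((615.7759399414062, -58.24134826660156), (64.1847152709961, 64.35379791259766), 87.95048522949219) [ 0.61711782 -0.05975237  0.0639417
[... 369 characters left out ...]
rgtop 95 [ 0.5257 -0.0935  0.1558] ((527.115234375, -90.6964340209961), (17.12447166442871, 44.76403045654297), 46.2931022644043) 0.1520731872884381 0.1590043073111056
(array([ 1,  0,  1,  0,  3,  1,  0,  0,  3,  4,  8, 19, 43, 53, 44, 43, 35,
        9,  8,  8]), array([0.05557103, 0.05618914, 0.05680725, 0.05742536, 0.05804347,
       0.05866158, 0.05927969, 0.0598978 , 0.06051591, 0.06113401,
       0.06175212, 0.06237023, 0.06298834, 0.06360645, 0.06422456,
       0.06484267, 0.06546078, 0.06607889, 0.066697  , 0.0673151 ,
       0.06793321]))
side blk ((621.965576171875, -57.223968505859375), (61.54894256591797, 56.36329650878906), 80.8187484741211) [ 0.62507167 -0.05829567  0.06425145]
```

Candidates for the block in the scene image: white or grey at (322,288), green at (213,310) and (268,258), purple at (355,250). The one at (322,288) is aluminium, sits in the nest on the grey base and matches the description. The knob is the orange bar at (279,243), on the blue arm, at about (0.528, -0.092). I'll move over towards the arm's outer flank and shut the gripper on the way.

Run:
```python
from h import *
z=np.load('scene0.npz'); save('crop0.png',cv2.resize(z['p'][220:360,220:400],None,fx=4,fy=4,interpolation=cv2.INTER_CUBIC))
```

Emit:
{"method": "move_arm", "body": {
  "series": [
    [[2.1, -4.4, 0, 0, 0, 8, 0], [2.1, -4.4, 0, 0, 0, 8, 0], [2.1, -4.4, 0, 0, 0, 8, 0], [2.1, -4.4, 0, 0, 0, 8, 0], [2.1, -4.4, 0, 0, 0, 8, 0]]
  ]
}}

```text
clock: 1.2
eef_pos: [0.3029, 0.2559, 0.2309]
tool_rot: [-0.118, 0.993, 0.001, 0.0]
ft_force: [1.9, -0.7, -0.2]
grip_width: 0.0122
```

View pics/crop0.png

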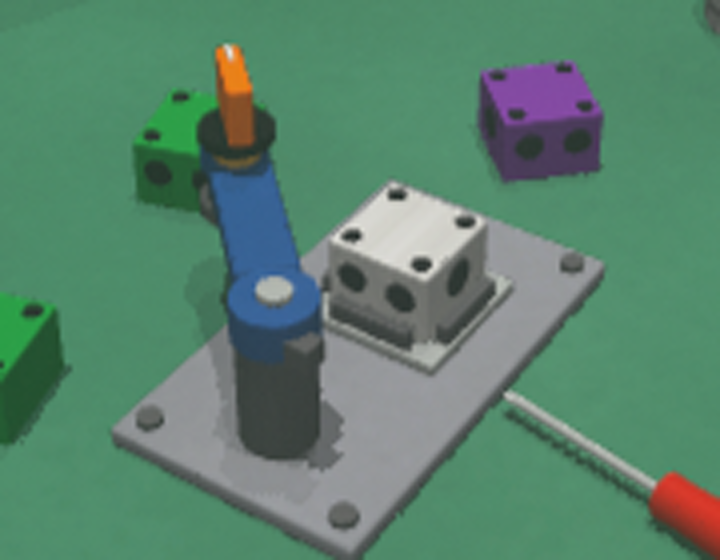

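Run:
```python
from h import *
o=bot.get_obs(); print(o['clock'],o['eef_pos'],o['tool_rot'],o['joint_pos'],o['ft_force'],o['ft_torque'])
```

```text
1.2 [0.30294946 0.25586733 0.23089764] [-1.18317439e-01  9.92975167e-01  1.08439258e-03  3.55064318e-04] [ 0.70025509  0.03402577 -0.23921598  1.29576967  0.00142198  0.46306571] [ 1.9092765  -0.66494349 -0.1804073 ] [ 0.03007232 -0.06702407  0.01299092]
```

The crop confirms that the white-grey block is the one in the nest, with the arm out and the knob bar along it. I'll continue.

Emit:
{"method": "move_arm", "body": {
  "series": [
    [[2.1, -4.4, 0, 0, 0, 8.5, 0], [2.1, -4.4, 0, 0, 0, 8.5, 0], [2.1, -4.4, 0, 0, 0, 8.5, 0], [2.1, -4.4, 0, 0, 0, 8.5, 0], [2.1, -4.4, 0, 0, 0, 8.5, 0]]
  ]
}}

```text
clock: 1.7
eef_pos: [0.39, 0.0779, 0.2322]
tool_rot: [-0.404, 0.915, 0.002, 0.002]
ft_force: [0.9, 1.5, -0.4]
grip_width: 0.0001
```

Emit:
{"method": "move_arm", "body": {
  "series": [
    [[2.0, -4.2, 0, 0, 0, 8.5, 0], [2.0, -4.2, 0, 0, 0, 8.5, 0], [2.0, -4.2, 0, 0, 0, 8.5, 0], [2.0, -4.2, 0, 0, 0, 8.5, 0], [1.5, -4.0, 0, 0, 0, 7, 0]]
  ]
}}

```text
clock: 2.2
eef_pos: [0.4786, -0.1151, 0.2335]
tool_rot: [-0.675, 0.738, 0.001, 0.003]
ft_force: [0.8, 0.1, 0.6]
grip_width: -0.0002
```

Emit:
{"method": "move_arm", "body": {
  "series": [
    [[1.2, -2.4, 0, 0, 0, 2.4, 0], [1.2, -2.4, 0, 0, 0, 2.4, 0], [0.6, -1.2, 0, 0, 0, 0, 0], [0, 0, -4.5, 0, 0, 0, 0], [0, 0, -4.5, 0, 0, 0, 0]]
  ]
}}

```text
clock: 2.7
eef_pos: [0.5163, -0.1856, 0.148]
tool_rot: [-0.704, 0.711, -0.007, 0.007]
ft_force: [0.8, 0.1, -1.1]
grip_width: -0.0
```

Run:
```python
from h import *
p,d=bot.camera('scene'); save('s1.png',cv2.resize(p[120:360,180:460],(800,686)))
p,d=bot.camera('side'); save('sd1.png',cv2.resize(p[150:350,250:490],(720,600)))
o=bot.get_obs(); print(o['clock'],o['eef_pos'],o['tool_rot'],o['joint_pos'],o['ft_force'],o['ft_torque'])
```

```text
2.8 [ 0.51103906 -0.18327311  0.14269073] [-7.03882523e-01  7.10307154e-01  1.39218916e-04  3.62219333e-03] [-0.34806817  0.37567127 -0.04356064  1.14871813  0.00666765 -1.90976912] [-0.90753879 -0.39066528 -0.84006565] [ 0.0265398   0.06039774 -0.03386828]
```

View pics/s1.png

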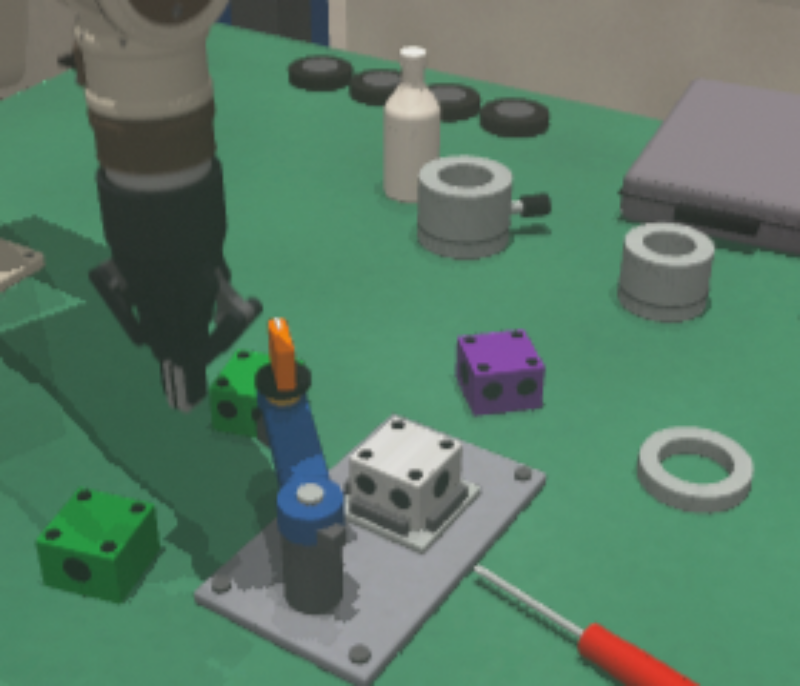

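Emit:
{"method": "move_arm", "body": {
  "series": [
    [[0, 0, -3, 0, 0, 0, 0], [0, 0, -2, 0, 0, 0, 0], [1, 1, 0, 0, 0, 0, 0], [1, 0.8, 0, 0, 0, 0, 0], [0, 0, 0, 0, 0, 0, 0]]
  ]
}}

```text
clock: 3.3
eef_pos: [0.5368, -0.1624, 0.1008]
tool_rot: [-0.704, 0.71, -0.003, 0.006]
ft_force: [0.3, 0.6, 1.0]
grip_width: -0.0
```

Emit:
{"method": "move_arm", "body": {
  "series": [
    [[-0.6, -0.6, 0, 0, 0, 0, 0], [0, 0, -0.8, 0, 0, 0, 0], [0.6, 0.6, -0.3, 0, 0, 0, 0], [0.6, 0.5, 0, 0, 0, 0, 0], [0.6, 0.5, 0, 0, 0, 0, 0]]
  ]
}}

```text
clock: 3.8
eef_pos: [0.55, -0.1533, 0.0931]
tool_rot: [-0.704, 0.71, -0.006, 0.006]
ft_force: [-7.8, -2.5, 2.2]
grip_width: -0.0002
```

Run:
```python
from h import *
p,d=bot.camera('scene'); save('s2.png',cv2.resize(p[160:360,200:400],(600,600)))
p,d=bot.camera('side'); save('sd2.png',cv2.resize(p[170:350,270:470],(660,594)))
o=bot.get_obs(); print(o['clock'],o['eef_pos'],o['ft_force'],o['ft_torque'])
```

```text
3.9 [ 0.55102537 -0.15209559  0.09308418] [-2.06806786 -0.65323896  0.9282301 ] [0.02433113 0.53323572 0.02032072]
```

View pics/s2.png

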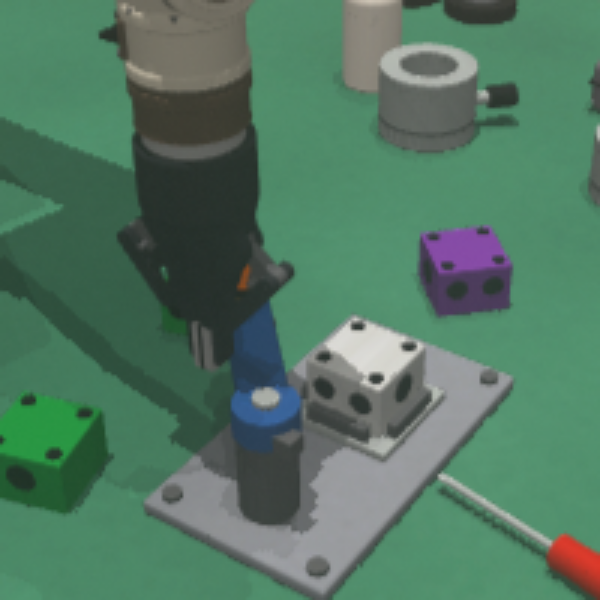

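View pics/sd2.png

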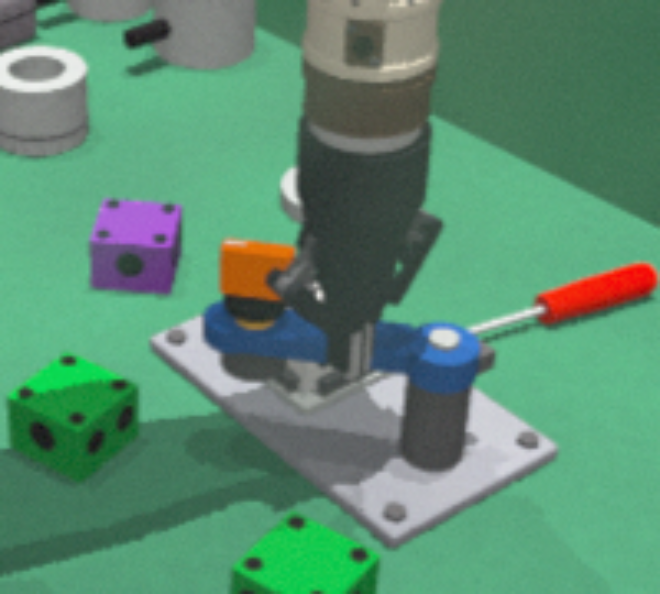

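The arm is moving, with the fingertips on its flank. I'll keep pushing, staying nearer the pivot for clearance from the knob.

Emit:
{"method": "move_arm", "body": {
  "series": [
    [[0.5, 0.2, 0, 0, 0, 0, 0], [0.5, 0.2, 0, 0, 0, 0, 0], [0.5, 0.3, 0, 0, 0, 0, 0], [0.5, 0.3, 0, 0, 0, 0, 0], [0.5, 0.2, 0, 0, 0, 0, 0]]
  ]
}}

```text
clock: 4.4
eef_pos: [0.5656, -0.1383, 0.0925]
tool_rot: [-0.704, 0.71, 0.003, -0.0]
ft_force: [-5.9, 1.0, 5.9]
grip_width: 0.0004
```

Run:
```python
from h import *
p,d=bot.camera('scene'); save('s3.png',cv2.resize(p[160:360,200:400],(600,600)))
o=bot.get_obs(); print(o['clock'],o['eef_pos'],o['ft_force'],o['ft_torque'])
```

```text
4.45 [ 0.56658717 -0.13779009  0.09250425] [-3.20549786  1.8925818   3.39108169] [0.32209389 0.61963435 0.00085499]
```

View pics/s3.png

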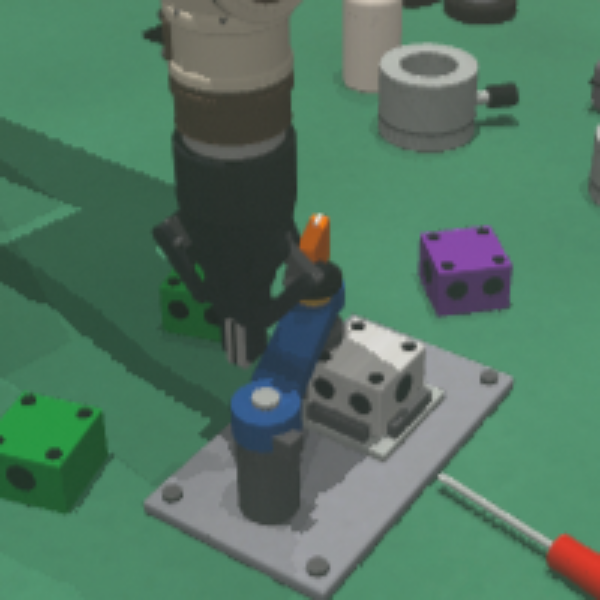

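Run:
```python
from h import *
p,d=bot.camera('side'); save('sd3.png',cv2.resize(p[170:350,270:470],(660,594),interpolation=cv2.INTER_CUBIC))
W=cloud('side',d); np.savez('side3.npz',p=p,d=d)
p,d=bot.camera('wrist'); save('w3.png',p)
```

```text
(no output)
```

View pics/sd3.png

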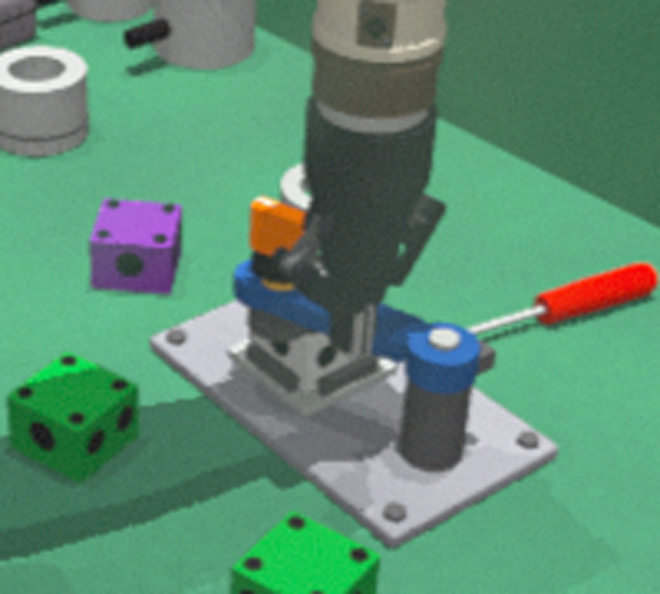

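View pics/w3.png

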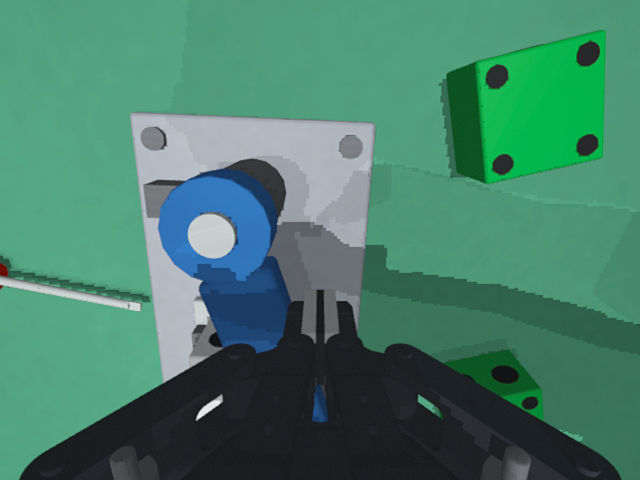

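The knuckle of the gripper linkage is brushing the knob (side picture, about 295,255). I'll back off and push closer to the pivot instead.

Emit:
{"method": "move_arm", "body": {
  "series": [
    [[-1.5, 0, 0, 0, 0, 0, 0], [0, -1.0, 0, 0, 0, 0, 0], [0, -0.6, 0, 0, 0, 0, 0], [0.8, 0, 0, 0, 0, 0, 0], [0.8, 0, 0, 0, 0, 0, 0]]
  ]
}}

```text
clock: 5.05
eef_pos: [0.5722, -0.1563, 0.093]
tool_rot: [-0.704, 0.71, -0.001, 0.003]
ft_force: [-5.0, -0.3, 1.3]
grip_width: 0.0003
```

Run:
```python
from h import *
p,d=bot.camera('scene'); save('s4.png',cv2.resize(p[160:360,200:400],(600,600)))
p,d=bot.camera('wrist'); save('w4.png',p)
o=bot.get_obs(); print(o['clock'],o['eef_pos'],o['ft_force'],o['ft_torque'])
```

```text
5.15 [ 0.57167726 -0.15583967  0.09250888] [-0.33471549 -1.04231359  1.72921374] [-0.11041533  0.16908125  0.02731955]
```

View pics/s4.png

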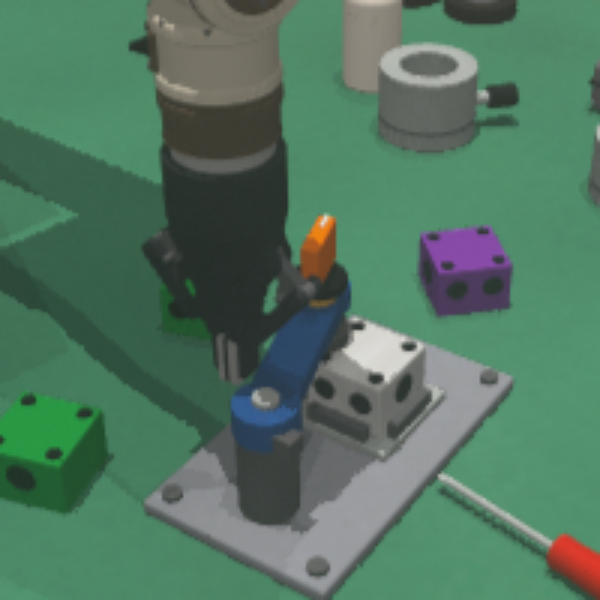

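View pics/w4.png

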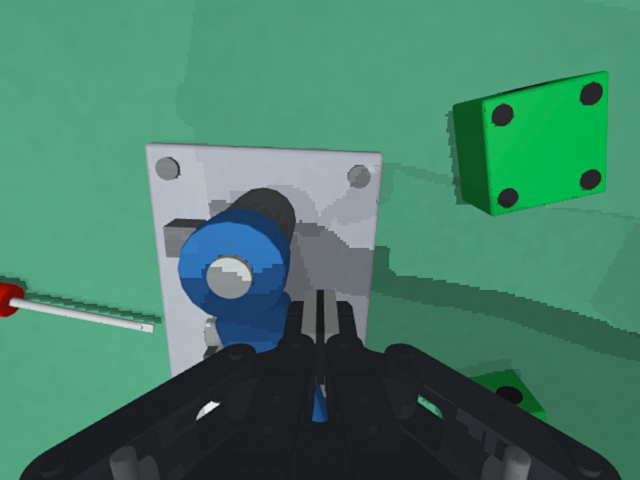

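Emit:
{"method": "move_arm", "body": {
  "series": [
    [[0.3, 0.5, 0, 0, 0, 0, 0], [0.5, 0.4, 0, 0, 0, 0, 0], [0.5, 0, 0, 0, 0, 0, 0], [0.3, 0, 0, 0, 0, 0, 0], [0.3, 0, 0, 0, 0, 0, 0]]
  ]
}}

```text
clock: 5.65
eef_pos: [0.5806, -0.1491, 0.0922]
tool_rot: [-0.703, 0.711, 0.006, -0.009]
ft_force: [-10.0, -1.3, 7.0]
grip_width: 0.0003
```

Run:
```python
from h import *
p,d=bot.camera('scene'); save('s5.png',cv2.resize(p[160:360,200:400],(600,600)))
o=bot.get_obs(); print(o['clock'],o['eef_pos'],o['ft_force'],o['ft_torque'])
```

```text
5.7 [ 0.58057248 -0.14916898  0.09219822] [-8.92690191  0.26024432  7.21039688] [-0.0267859   1.78159182 -0.06546333]
```

View pics/s5.png

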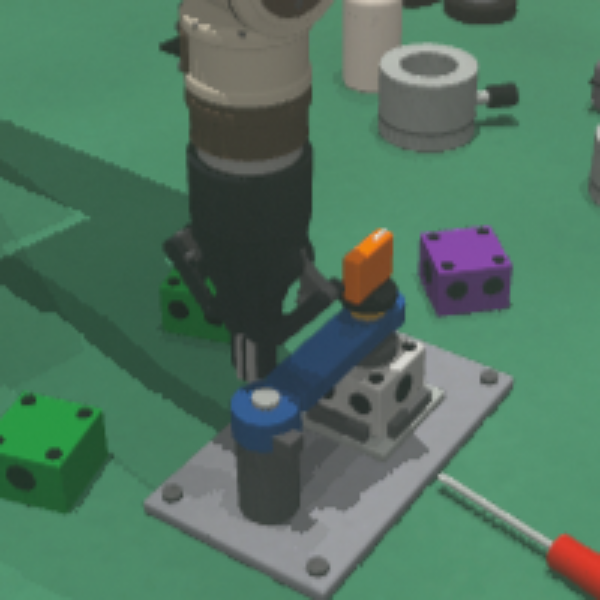

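```bash
cat >> h.py <<'E'
def arm():
    for c in ['scene','side']:
        p,d=bot.camera(c); W=cloud(c,d); hsv=cv2.cvtColor(p,cv2.COLOR_RGB2HSV)
        near=(np.hypot(W[...,0]-.6,W[...,1]+.12)<.15)&(d>0)
        blue=near&(hsv[...,0]>95)&(hsv[...,0]<125)&(hsv[...,1]>110)&(W[...,2]>.098)&(W[...,2]<.106)
        for n,m in [('blue',blue),('orgtop',near&(hsv[...,0]<20)&(hsv[...,1]>150)&(W[...,2]>.148))]:
            q=W[m]
            if len(q)>5:
                r=cv2.minAreaRect((q[:,:2]*1000).astype(np.float32)); b=cv2.boxPoints(r)
                e=[b[1]-b[0],b[2]-b[1]]; e=max(e,key=np.linalg.norm); a=np.degrees(np.arctan2(e[1],e[0]))%180
                print(c,n,len(q),np.round(r[0],1),np.round(r[1],1),'dir %.1f'%a,'zmax %.4f'%np.percentile(q[:,2],95))
E
python3 -c "
from h import *
arm()"
```

```text
scene blue 710 [ 611.7 -116.5] [169.1  44.5] dir 88.9 zmax 0.1032
scene orgtop 111 [617.2 -59.2] [44.7 13.5] dir 86.1 zmax 0.1580
side blue 293 [ 602.6 -113.9] [ 45.4 175.6] dir 94.9 zmax 0.1039
side orgtop 81 [587.7 -94.7] [121.5  23.7] dir 56.6 zmax 0.2029
```

Emit:
{"method": "move_arm", "body": {
  "series": [
    [[0.5, 0, 0, 0, 0, 0, 0], [0.5, 0, 0, 0, 0, 0, 0], [0.6, 0, 0, 0, 0, 0, 0], [0.6, 0, 0, 0, 0, 0, 0], [0.6, 0, 0, 0, 0, 0, 0]]
  ]
}}

```text
clock: 6.3
eef_pos: [0.5804, -0.1491, 0.0928]
tool_rot: [-0.701, 0.712, 0.025, -0.03]
ft_force: [-16.1, -0.5, 11.5]
grip_width: -0.0002
```

```bash
python3 -c "
from h import *
o=bot.get_obs(); print(o['clock'],o['eef_pos'],o['ft_force'],o['ft_torque'])
arm()"
```

```text
6.3 [ 0.58043843 -0.1491032   0.09283182] [-16.12705775  -0.54720642  11.48738937] [-0.18877298  3.34678999 -0.06081831]
scene blue 702 [ 617.4 -114.9] [172.6  44. ] dir 84.3 zmax 0.1032
scene orgtop 111 [616.7 -59.5] [45.1 14. ] dir 87.2 zmax 0.1579
side blue 322 [ 603.8 -114. ] [ 44.5 173.4] dir 94.0 zmax 0.1035
side orgtop 94 [591.2 -96.1] [122.3  27.1] dir 58.4 zmax 0.1993
```

Emit:
{"method": "move_arm", "body": {
  "series": [
    [[-1.5, 0, 0.5, 0, 0, 0, 0], [-2, 0, 3, 0, 0, 0, 0.3], [-1, 0, 5, 0, 0, 0, 0.6], [0, 0, 4, 0, 0, 0, 1], [0, 0, 0, 0, 0, 0, 1]]
  ]
}}

```text
clock: 6.9
eef_pos: [0.5329, -0.1469, 0.2197]
tool_rot: [-0.701, 0.712, 0.027, -0.031]
ft_force: [1.2, -0.2, -0.0]
grip_width: 0.0582
```

Run:
```python
from h import *
o=bot.get_obs(); print(o['clock'],o['eef_pos'],o['tool_rot'],o['ft_force'],o['ft_torque'],o['grip_width'])
for c in ['scene','side']:
    z=np.load(c+'0.npz'); p,d=z['p'],z['d']; W=cloud(c,d); hsv=cv2.cvtColor(p,cv2.COLOR_RGB2HSV)
    m=(np.hypot(W[...,0]-.61,W[...,1]+.11)<.2)&(d>0)&(hsv[...,1]<60)&(W[...,2]>.004)&(W[...,2]<.02)
    m=cv2.morphologyEx(m.astype(np.uint8),cv2.MORPH_OPEN,np.ones((3,3)))>0
    q=W[m]; r=cv2.minAreaRect((q[:,:2]*1000).astype(np.float32)); print(c,'base',len(q),r)
arm()
p,d=bot.camera('scene'); save('s6.png',cv2.resize(p[160:360,200:400],(600,600)))
p,d=bot.camera('wrist'); save('w6.png',p)
```

```text
6.9 [ 0.5329132 -0.1469408  0.2196753] [-0.70125626  0.71171398  0.02709488 -0.03112437] [ 1.16168077 -0.19597125 -0.0394166 ] [-0.00159824 -0.14504547 -0.0071734 ] 0.05823219570894616
scene base 3694 ((633.6549682617188, -110.77345275878906), (281.4004211425781, 231.02549743652344), 43.122947692871094)
side base 2681 ((613.4097900390625, -93.00350952148438), (260.86968994140625, 154.22991943359375), 86.72827911376953)
scene blue 713 [ 617.3 -115.7] [169.6  44.5] dir 83.4 zmax 0.1032
scene orgtop 110 [617.  -59.1] [45.9 14.1] dir 89.5 zmax 0.1577
side blue 636 [ 614.2 -113.6] [174.7  45.1] dir 85.7 zmax 0.1040
side orgtop 86 [613.8 -63.3] [36.5 16.4] dir 86.0 zmax 0.1580
```

View pics/s6.png

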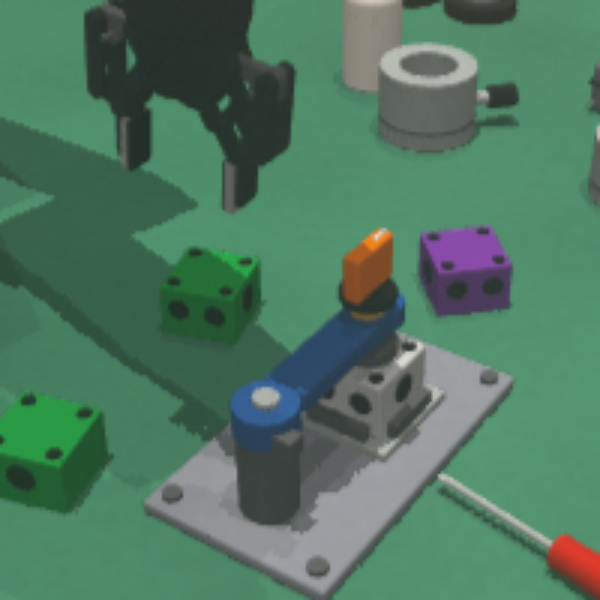

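View pics/w6.png

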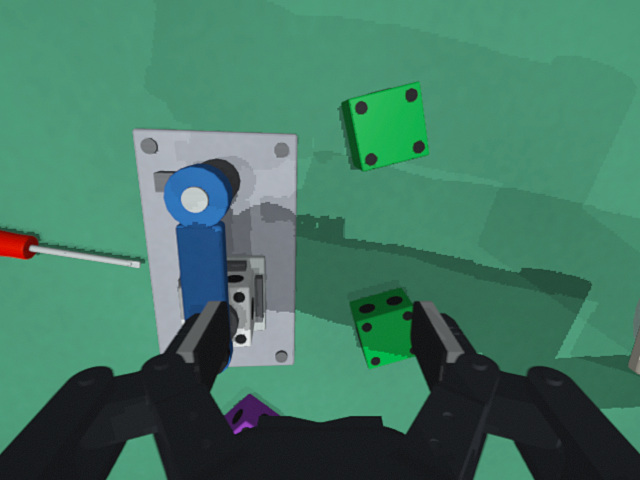

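The arm (84–86°) lines up with the base's long axis (86.7°), and it didn't move under 16 N, so it is at its stop. Next I'll work out the approach to the knob.

```bash
cat >> h.py <<'E'
from scipy.spatial.transform import Rotation as R
def togo(pos,psi):
    o=bot.get_obs(); a=np.radians(psi)
    y=np.array([np.cos(a),np.sin(a),0]); z=np.array([0,0,-1.]); T=R.from_matrix(np.stack([np.cross(y,z),y,z],1))
    print('t',o['clock'],'pos',np.round(o['eef_pos'],4),'d cm',np.round((np.array(pos)-o['eef_pos'])*100,2),'rot deg',np.degrees((T*R.from_quat(o['tool_rot']).inv()).as_rotvec()).round(2),'j6',o['joint_pos'][5].round(3),'F',np.round(o['ft_force'],1),'M',np.round(o['ft_torque'],3),'w',round(o['grip_width'],4))
E
python3 -c "
from h import *
togo([.616,-.060,.19],176.7)"
```

```text
t 7.1 pos [ 0.5294 -0.1461  0.2123] d cm [ 8.66  8.61 -2.23] rot deg [-0.01 -5.46 -2.47] j6 -1.81 F [ 0.2 -0.  -0.2] M [ 0.012 -0.107  0.072] w 0.0851
```

Emit:
{"method": "move_arm", "body": {
  "series": [
    [[2.2, 2.2, 0, 0, -1.5, -0.8, 1], [2.2, 2.2, 0, 0, -1.5, -0.8, 1], [2.2, 2.2, 0, 0, -1.5, -0.8, 1], [2.2, 2.2, 0, 0, -1, 0, 1], [0, 0, -0.5, 0, 0, 0, 1]]
  ]
}}

```text
clock: 7.6
eef_pos: [0.6171, -0.0546, 0.1968]
tool_rot: [-0.685, 0.728, 0.005, -0.003]
ft_force: [-0.1, 0.3, -1.2]
grip_width: 0.0855
```

```bash
python3 -c "
from h import *
o=bot.get_obs(); p,d=bot.camera('wrist'); save('w7.png',p); np.savez('w7.npz',p=p,d=d)
togo([.616,-.060,.19],176.7)
T=np.eye(4);T[:3,:3]=R.from_quat(o['tool_rot']).as_matrix();T[:3,3]=o['eef_pos']
f,cx,cy=K('wrist'); C=T@np.array(bot.camera_info('wrist')['tool_from_camera']); v,u=np.mgrid[:480,:640]
W=np.stack([(u-cx)/f*d,(v-cy)/f*d,d,np.ones_like(d)],-1)@C.T; W=W[...,:3]
hsv=cv2.cvtColor(p,cv2.COLOR_RGB2HSV)
m=(d>0)&(hsv[...,0]<20)&(hsv[...,1]>150)&(np.hypot(W[...,0]-.616,W[...,1]+.06)<.06)
q=W[m]; print(len(q)); 
if len(q):
  zt=np.percentile(q[:,2],95); q=q[q[:,2]>zt-.006]; print(zt,cv2.minAreaRect((q[:,:2]*1000).astype(np.float32)))
"
```

```text
t 7.65 pos [ 0.615  -0.0559  0.195 ] d cm [ 0.1  -0.41 -0.5 ] rot deg [-0.18 -0.92  0.24] j6 -1.6 F [-0.9 -0.8 -1. ] M [-0.007  0.027 -0.017] w 0.0852
1944
0.1576909662033213 ((614.7155151367188, -57.18827819824219), (44.841453552246094, 13.520223617553711), 87.20750427246094)
```

View pics/w7.png

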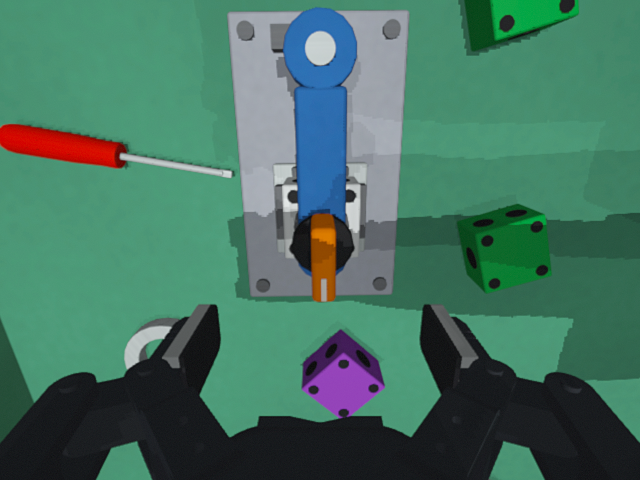

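The wrist view shows the bar at (323,257) between the jaws, along the arm, with its axis at about (0.615, -0.058). I'll descend and grip.

Emit:
{"method": "move_arm", "body": {
  "series": [
    [[0, -0.2, -2.5, 0, -0.9, 0.5, 1], [0, 0, -2.5, 0, 0, 0, 1], [0, 0, -1.2, 0, 0, 0, 1], [0, 0, 0, 0, 0, 0, 1], [0, 0, 0, 0, 0, 0, 1]]
  ]
}}

```text
clock: 8.15
eef_pos: [0.6098, -0.0601, 0.1251]
tool_rot: [-0.687, 0.726, 0.005, -0.004]
ft_force: [-0.6, 0.1, 1.1]
grip_width: 0.0858
```

```bash
python3 -c "
from h import *
togo([.615,-.058,.1245],177)"
```

```text
t 8.15 pos [ 0.6098 -0.0601  0.1251] d cm [ 0.52  0.21 -0.06] rot deg [-0.16 -0.73  0.14] j6 -1.615 F [-0.6  0.1  1.1] M [ 0.026 -0.022  0.045] w 0.0858
```

Emit:
{"method": "move_arm", "body": {
  "series": [
    [[0.5, 0.2, 0, 0, -0.7, 0, 1], [0.1, 0, 0, 0, 0, 0, 0.5], [0, 0, 0, 0, 0, 0, 0.25], [0, 0, 0, 0, 0, 0, 0], [0, 0, 0, 0, 0, 0, 0]]
  ]
}}

```text
clock: 8.65
eef_pos: [0.6189, -0.0587, 0.1294]
tool_rot: [-0.687, 0.726, -0.002, 0.003]
ft_force: [-0.1, -0.1, -0.1]
grip_width: 0.0283
```

```bash
python3 -c "
from h import *
togo([.615,-.058,.1245],177)"
```

```text
t 8.65 pos [ 0.6189 -0.0587  0.1294] d cm [-0.39  0.07 -0.49] rot deg [-0.11  0.44  0.18] j6 -1.611 F [-0.1 -0.1 -0.1] M [-0.003  0.01  -0.003] w 0.0283
```

Emit:
{"method": "move_arm", "body": {
  "series": [
    [[-0.35, 0, -0.4, 0, 0.3, 0, 0.34], [0, 0, 0, 0, 0, 0, 0.2], [0, 0, 0, 0, 0, 0, 0], [0, 0, 0, 0, 0, 0, 0], [0, 0, 0, 0, 0, 0, 0]]
  ]
}}

```text
clock: 9.15
eef_pos: [0.6147, -0.0586, 0.126]
tool_rot: [-0.687, 0.726, -0.0, 0.001]
ft_force: [-0.4, 0.2, 1.4]
grip_width: 0.0133
```

```bash
python3 -c "
from h import *
togo([.615,-.058,.1245],177)"
```

```text
t 9.15 pos [ 0.6147 -0.0586  0.126 ] d cm [ 0.03  0.06 -0.15] rot deg [-0.1   0.12  0.16] j6 -1.612 F [-0.4  0.2  1.4] M [0.036 0.107 0.044] w 0.0133
```

Gripped at 13.3 mm. Turning clockwise now, following the sink.

Emit:
{"method": "move_arm", "body": {
  "series": [
    [[0, 0, 0, 0, 0, -5, 0], [0, 0, -0.01, 0, 0, -5, 0], [0, 0, -0.01, 0, 0, -5, 0], [0, 0, -0.01, 0, 0, -5, 0], [0, 0, -0.01, 0, 0, -5, 0]]
  ]
}}

```text
clock: 9.65
eef_pos: [0.614, -0.0585, 0.1254]
tool_rot: [-0.507, 0.862, 0.0, 0.001]
ft_force: [-2.1, 0.1, 0.6]
grip_width: 0.0135
```

```bash
cat >> h.py <<'E'
def st():
    o=bot.get_obs(); x=R.from_quat(o['tool_rot']).as_matrix(); psi=np.degrees(np.arctan2(x[1,1],x[0,1]))%360
    if psi>200: psi-=360
    turned=177-psi
    print('t %.2f turned %.1f deg (%.3f rad)'%(o['clock'],turned,np.radians(turned)),'pos',np.round(o['eef_pos'],4),'tilt',np.degrees(np.arccos(-x[2,2])).round(1),x[:2,2].round(3),'j6',o['joint_pos'][5].round(2),'F',np.round(o['ft_force'],1),'M',np.round(o['ft_torque'],3),'tau6',np.round(o['tau'][5],3),'w',round(o['grip_width'],4))
E
python3 -c "
from h import *
st()"
```

```text
t 9.65 turned 26.1 deg (0.456 rad) pos [ 0.614  -0.0585  0.1254] tilt 0.1 [0.001 0.001] j6 -1.16 F [-2.1  0.1  0.6] M [-0.026  0.18   0.01 ] tau6 -0.691 w 0.0135
```

Emit:
{"method": "move_arm", "body": {
  "series": [
    [[0, 0, -0.01, 0, 0, -5, 0], [0, 0, -0.01, 0, 0, -5, 0], [0, 0, -0.01, 0, 0, -5, 0], [0, 0, -0.01, 0, 0, -5, 0], [0, 0, -0.01, 0, 0, -5, 0]]
  ]
}}

```text
clock: 10.15
eef_pos: [0.6135, -0.058, 0.1248]
tool_rot: [-0.3, 0.954, 0.0, 0.0]
ft_force: [-2.1, 1.7, 1.3]
grip_width: 0.0132
```

```bash
python3 -c "
from h import *
st()"
```

```text
t 10.15 turned 52.1 deg (0.909 rad) pos [ 0.6135 -0.058   0.1248] tilt 0.1 [0.001 0.001] j6 -0.7 F [-2.1  1.7  1.3] M [-0.002  0.133  0.009] tau6 -0.691 w 0.0132
```

Emit:
{"method": "move_arm", "body": {
  "series": [
    [[0, 0, -0.01, 0, 0, -4, 0], [0, 0, -0.01, 0, 0, -4, 0], [0, 0, -0.01, 0, 0, -4, 0], [0, 0, -0.01, 0, 0, -4, 0], [0, 0, -0.01, 0, 0, -4, 0]]
  ]
}}

```text
clock: 10.65
eef_pos: [0.6132, -0.0575, 0.1244]
tool_rot: [-0.123, 0.992, 0.0, 0.0]
ft_force: [-2.2, 0.7, 2.7]
grip_width: 0.013
```

```bash
python3 -c "
from h import *
st()"
```

```text
t 10.65 turned 72.9 deg (1.272 rad) pos [ 0.6132 -0.0575  0.1244] tilt 0.0 [0.    0.001] j6 -0.34 F [-2.2  0.7  2.7] M [-0.088  0.078  0.034] tau6 -0.543 w 0.013
```

Emit:
{"method": "move_arm", "body": {
  "series": [
    [[0, 0, -0.01, 0, 0, -4, 0], [0, 0, -0.01, 0, 0, -4, 0], [0, 0, -0.01, 0, 0, -4, 0], [0, 0, -0.01, 0, 0, -4, 0], [0, 0, -0.01, 0, 0, -4, 0]]
  ]
}}

```text
clock: 11.15
eef_pos: [0.6131, -0.0569, 0.1239]
tool_rot: [0.058, 0.998, 0.0, 0.0]
ft_force: [-1.3, 0.6, 1.1]
grip_width: 0.0131
```

```bash
python3 -c "
from h import *
st()
p,d=bot.camera('scene'); save('s8.png',cv2.resize(p[160:360,200:400],(600,600)));p,d=bot.camera('wrist'); save('w8.png',p);st()"
```

```text
t 11.15 turned 93.7 deg (1.635 rad) pos [ 0.6131 -0.0569  0.1239] tilt 0.0 [0. 0.] j6 0.02 F [-1.3  0.6  1.1] M [-0.092  0.162  0.082] tau6 -0.544 w 0.0131
t 11.25 turned 93.5 deg (1.632 rad) pos [ 0.6131 -0.057   0.1239] tilt 0.0 [0. 0.] j6 0.02 F [-1.   0.7  1.6] M [-0.039  0.1   -0.037] tau6 0.261 w 0.013
```

View pics/w8.png

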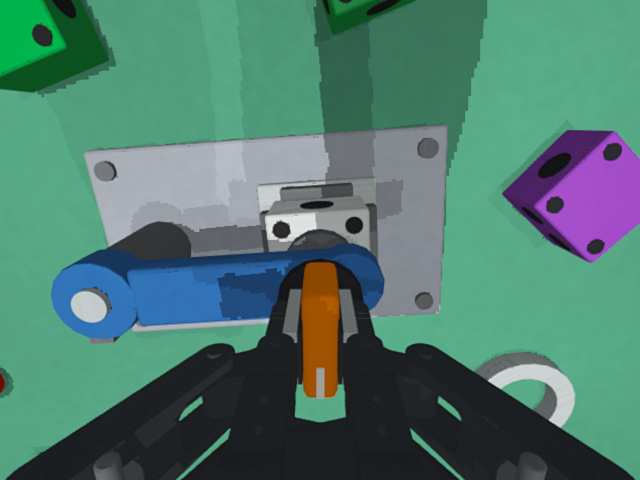

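The knob has turned 90° with the gripper, its bar at right angles to the arm, and the arm is still in. I'll continue.

Emit:
{"method": "move_arm", "body": {
  "series": [
    [[0, 0, -0.01, 0, 0, -4, 0], [0, 0, -0.01, 0, 0, -4, 0], [0, 0, -0.01, 0, 0, -4, 0], [0, 0, -0.01, 0, 0, -4, 0], [0, 0, -0.01, 0, 0, -4, 0]]
  ]
}}

```text
clock: 11.75
eef_pos: [0.6133, -0.0565, 0.1236]
tool_rot: [0.231, 0.973, 0.0, 0.0]
ft_force: [-0.8, 1.0, 1.6]
grip_width: 0.0131
```

```bash
python3 -c "
from h import *
st()"
```

```text
t 11.75 turned 113.7 deg (1.984 rad) pos [ 0.6133 -0.0565  0.1236] tilt 0.0 [0.001 0.   ] j6 0.37 F [-0.8  1.   1.6] M [-0.056  0.225  0.175] tau6 -0.412 w 0.0131
```

Emit:
{"method": "move_arm", "body": {
  "series": [
    [[0, 0, -0.01, 0, 0, -3, 0], [0, 0, -0.01, 0, 0, -3, 0], [0, 0, -0.01, 0, 0, -3, 0], [0, 0, -0.01, 0, 0, -3, 0], [0, 0, 0, 0, 0, -3, 0]]
  ]
}}

```text
clock: 12.25
eef_pos: [0.6135, -0.0561, 0.1234]
tool_rot: [0.355, 0.935, -0.0, 0.0]
ft_force: [-0.3, 0.3, 0.5]
grip_width: 0.013
```

```bash
python3 -c "
from h import *
st()"
```

```text
t 12.25 turned 128.6 deg (2.244 rad) pos [ 0.6135 -0.0561  0.1234] tilt 0.1 [ 0.001 -0.001] j6 0.63 F [-0.3  0.3  0.5] M [-0.087  0.139  0.295] tau6 -0.139 w 0.013
```

Emit:
{"method": "move_arm", "body": {
  "series": [
    [[0, 0, 0, 0, 0, -1.5, 0], [0, 0, 0, 0, 0, -1.5, 0], [0, 0, -0.01, 0, 0, -1.5, 0], [0, 0, 0, 0, 0, -1.5, 0], [0, 0, 0, 0, 0, -1.5, 0]]
  ]
}}

```text
clock: 12.75
eef_pos: [0.6136, -0.056, 0.1233]
tool_rot: [0.416, 0.909, -0.0, 0.001]
ft_force: [-1.5, 0.1, 1.2]
grip_width: 0.0134
```

```bash
python3 -c "
from h import *
st()
for i in range(3): bot.camera('wrist'); st()"
```

```text
t 12.75 turned 136.2 deg (2.377 rad) pos [ 0.6136 -0.056   0.1233] tilt 0.1 [ 0.001 -0.001] j6 0.77 F [-1.5  0.1  1.2] M [-0.046  0.195  0.394] tau6 0.118 w 0.0134
t 12.80 turned 136.3 deg (2.378 rad) pos [ 0.6136 -0.056   0.1233] tilt 0.1 [ 0.001 -0.001] j6 0.77 F [-0.1  0.4  1. ] M [-0.092  0.12   0.311] tau6 0.318 w 0.0131
t 12.85 turned 136.2 deg (2.376 rad) pos [ 0.6136 -0.056   0.1233] tilt 0.1 [ 0.001 -0.001] j6 0.77 F [0.3 0.7 0.4] M [-0.019  0.185  0.113] tau6 0.262 w 0.0131
t 12.90 turned 136.1 deg (2.376 rad) pos [ 0.6137 -0.056   0.1233] tilt 0.1 [ 0.001 -0.001] j6 0.77 F [-0.1  0.8  0.7] M [-0.012  0.131  0.143] tau6 0.157 w 0.0127
```

The torque about the vertical starts rising at about 1.6–1.75 rad, from 0.05 to 0.39 N m at 2.38 rad. I'll add a last 3°, to about 2.43 rad, which puts the knob 0.7–0.83 rad past contact.

Emit:
{"method": "move_arm", "body": {
  "series": [
    [[0, 0, 0, 0, 0, -1, 0], [0, 0, 0, 0, 0, -1, 0], [0, 0, 0, 0, 0, -1, 0], [0, 0, 0, 0, 0, 0, 0], [0, 0, 0, 0, 0, 0, 0]]
  ]
}}

```text
clock: 13.4
eef_pos: [0.6137, -0.0559, 0.1233]
tool_rot: [0.441, 0.897, -0.0, 0.001]
ft_force: [-0.7, 0.9, 1.2]
grip_width: 0.0133
```

```bash
python3 -c "
from h import *
st()
p,d=bot.camera('wrist'); save('w9.png',p)
st(); f=np.array
from scipy.optimize import least_squares
x=f([.456,.909,1.272,1.635,1.984,2.244,2.377]);y=f([.010,.009,.034,.082,.175,.295,.394])
for kmax in [.4,.8]:
  r=least_squares(lambda p:p[0]+p[1]*np.maximum(x-p[2],0)-y,[.03,.35,1.6],bounds=([-.02,.2,1],[.08,kmax,3])); print(r.x,r.fun.round(3))
"
```

```text
t 13.40 turned 139.4 deg (2.432 rad) pos [ 0.6137 -0.0559  0.1233] tilt 0.1 [ 0.001 -0.001] j6 0.82 F [-0.7  0.9  1.2] M [-0.06   0.2    0.334] tau6 0.314 w 0.0133
t 13.45 turned 139.4 deg (2.432 rad) pos [ 0.6137 -0.0559  0.1233] tilt 0.1 [ 0.001 -0.001] j6 0.82 F [ 0.1 -0.4  0.7] M [-0.06   0.225  0.307] tau6 0.312 w 0.0131
[0.01766667 0.39999922 1.51291562] [ 0.008  0.009 -0.016 -0.015  0.031  0.015 -0.031]
[0.01766671 0.40851016 1.52431372] [ 0.008  0.009 -0.016 -0.019  0.03   0.017 -0.028]
```

View pics/w9.png

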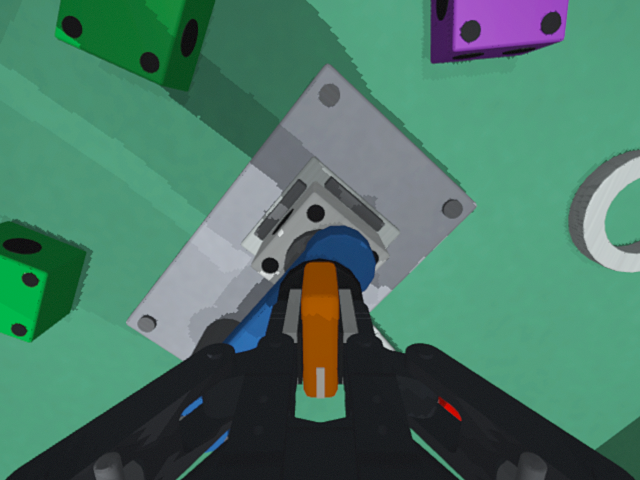

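The bar is still square in the jaws, so there was no slip. The hinge fit puts contact at 1.52 rad and the direct extrapolations at 1.6–1.73, so the knob is about 0.7–0.9 rad past contact, inside the window. I'll release and rise straight up.

Emit:
{"method": "move_arm", "body": {
  "series": [
    [[0, 0, 0, 0, 0, 0, 0.4], [0, 0, 0, 0, 0, 0, 0.8], [0, 0, 0, 0, 0, 0, 1], [0, 0, 0, 0, 0, 0, 1], [0, 0, 0, 0, 0, 0, 1]]
  ]
}}

```text
clock: 13.95
eef_pos: [0.6139, -0.0563, 0.1227]
tool_rot: [0.442, 0.897, -0.0, 0.001]
ft_force: [0.3, 0.2, 0.4]
grip_width: 0.0841
```

Emit:
{"method": "move_arm", "body": {
  "series": [
    [[0, 0, 1, 0, 0, 0, 1], [0, 0, 3, 0, 0, 0, 1], [0, 0, 4, 0, 0, 0, 1], [-2, 0, 4, 0, 0, 0, 1], [-4, 0, 2, 0, 0, 0, 1]]
  ]
}}

```text
clock: 14.45
eef_pos: [0.5525, -0.056, 0.2635]
tool_rot: [0.442, 0.897, -0.001, -0.003]
ft_force: [0.7, -0.8, 1.0]
grip_width: 0.0853
```

Emit:
{"method": "move_arm", "body": {
  "series": [
    [[-4, 1, 0, 0, 0, 0, 1], [-4, 1, 0, 0, 0, 0, 1], [0, 0, 0, 0, 0, 0, 1], [0, 0, 0, 0, 0, 0, 1], [0, 0, 0, 0, 0, 0, 1]]
  ]
}}

```text
clock: 14.95
eef_pos: [0.4687, -0.0359, 0.2731]
tool_rot: [0.443, 0.897, 0.001, 0.004]
ft_force: [-0.3, -0.3, -0.8]
grip_width: 0.0855
```

```bash
python3 -c "
from h import *
st(); arm()
p,d=bot.camera('scene'); save('s10.png',cv2.resize(p[160:360,200:400],(600,600)))
p,d=bot.camera('side'); save('sd10.png',cv2.resize(p[170:350,270:470],(660,594)))"
```

```text
t 14.95 turned 139.6 deg (2.436 rad) pos [ 0.4687 -0.0359  0.2731] tilt 0.5 [ 0.008 -0.001] j6 0.84 F [-0.3 -0.3 -0.8] M [0.011 0.012 0.013] tau6 0.001 w 0.0855
scene blue 713 [ 611.5 -115.7] [169.2  44.4] dir 89.1 zmax 0.1032
scene orgtop 82 [616.  -59.1] [13.4 45.7] dir 128.8 zmax 0.1547
side blue 624 [ 613.9 -114.3] [174.8  45.6] dir 85.3 zmax 0.1039
side orgtop 74 [615.6 -59.2] [18.  41.7] dir 125.0 zmax 0.1550
```

View pics/s10.png

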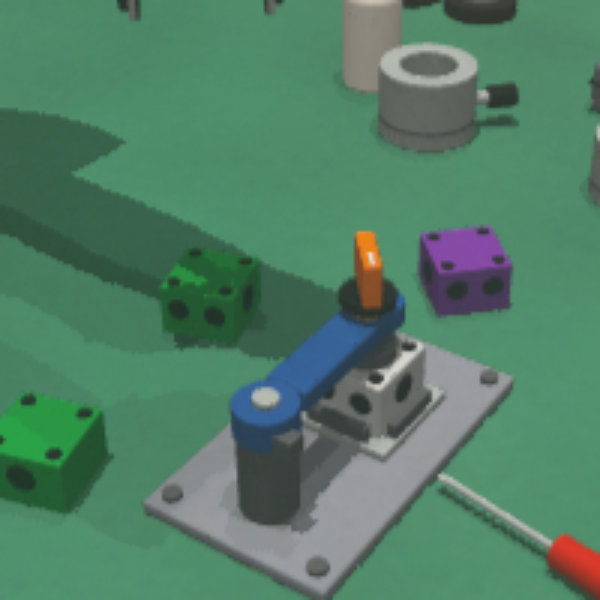

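View pics/sd10.png

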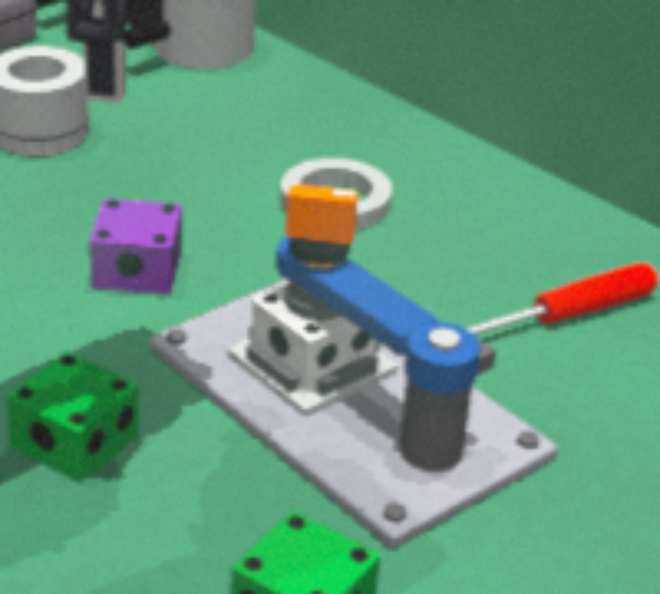

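The pictures show the arm in, the bar at about 128° as expected after 139° of turn, the knob about 3 mm lower, the block seated and the other things on the bench in these views unmoved. Handing in.

```bash
python3 -c "
from h import *
print(bot.job_done())"
```

```text
the job is handed in; nothing more can be done
None
```

The block is clamped and the job is handed in at about 15 s; no verdict was reported. I swung the arm to its stop, turned the knob 2.43 rad clockwise in one grip, then let go and backed the gripper well clear.

- **Arm at its stop:** the arm read 84–89° against 86.7° for the base's long axis. It didn't move under a 16 N push.
- **Tightening:** the torque at the wrist rose from about 0.05 to 0.39 N m. My estimates of first contact disagreed: the line fit gave 1.52 rad, and extrapolating the last readings gave 1.6–1.73 rad. The knob is therefore 0.7–0.9 rad past contact, against a target of 0.79 and an allowed 0.4–1.15. I did not measure the foot force directly.
- **After release:** the knob bar lies at about 125–129°, matching 139° of turn, and its top sank about 3 mm. The last scene and side crops show the block seated in the nest. I did not measure its centring or tilt.
- **One slip:** on the first push a gripper knuckle brushed the knob. I backed off and pushed nearer the pivot, and the bar was still lined up with the arm before I gripped it.
- **Bystanders:** the ones in those last crops look unmoved. The red cap, seal ring and one of the jacks were outside the crops, and I didn't measure any of them.

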